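# Hitch the drying sled to the spring hook

## Robot

A 6-joint arm with a two-finger parallel gripper is mounted at the origin on the work surface; the furniture and walls round the work are solid. World frame = base frame: x ahead of the robot, y to its left, z up, the work surface at z = 0. Lengths are in mm, angles in rad, forces in N, time in s.
With the tool pointing down it reaches from about 350 to 775 mm from the base axis. Payload 7.3 kg.
Tool frame: the origin (TCP) lies at the very end of the fingers, on their centre line; the grasp point (between the pads) lies 19 mm behind it; x points along the fingers, z is the direction in which the jaws open and shut, and the axes are right-handed (so a half turn about x gives the same grasp; the last joint's range is limited). The gripper opens to 92 mm and grips with 3 to 60 N. Pads are 19 mm wide; open, the fingers measure 130 mm over their backs; the gripper's body (75 mm by 190 mm) begins 47 mm behind the grasp point.
Start: joints at [1.102, 0.342, 1.524, -0, 1.275, -0.146], TCP at [166.528, 497.909, 226.741] pointing down, gripper open.
Joint ranges: [-2.53, 2.53], [-0.77, 2.02], [0.04, 2.7], [-1, 4.14], [0.28, 2.66], [-3.11, 3.11]. Speed limits (rad/s): [2.57, 2.57, 3.14, 3.14, 3.14, 3.14].

## Interface

Orientations are given as [roll, pitch, yaw] about the fixed x, y, z axes, in that order (R = Rz(yaw) Ry(pitch) Rx(roll)).
In Python, from plant import * gives the robot as it stands.
- The arm moves only by the tool carry_out, never from a script. Its argument "rows" is a list of rows, each a list of 4 numbers: the shift along the world's x, y, z in mm, then the turn about the world's z in degrees. In form: [[x, y, z, twist], ...]. A call has 1 to 20 rows; each row is the pose to reach, as a shift and turn from the pose measured when the call began; what a row does not reach only later rows make up. A row lasts 1/12 s, in which the tool goes at most 41.7 mm and 7.16 degrees, less where a joint would pass 70% of its speed; a pose out of reach is approached as far as the arm can. A call with a gripper value outside its range is refused whole. "hand" is the finger opening in mm, from 0 to 91.8, set as the call begins (left out, the last holds). The fingers move at their own pace and stop on an object; the grip force is fixed at half the most. Time passes only in rows, so rows that repeat a pose let the fingers close. It gives the time, the measured TCP pose, the force and the opening at its end, in the units of the state.
- get_obs(): the state, without advancing time (a new reading comes with each control period).
- capture(name): name is "scene" or "side" or "wrist"; returns the picture (384x512x3 uint8, red, green, blue); there is no depth.
- camera_info(name): a dict with "camera_matrix" (3x3 intrinsics, pixels), "pose" (4x4, takes a point from camera to world coordinates); the wrist camera has in their place "mount" (4x4, takes a point from camera to tool coordinates, whose origin is the TCP and whose axes are the tool frame's). Camera axes: x right, y down, z forward; pixel columns grow to the right and rows downward; lengths in mm; the calibration is good to about 2 mm. The wrist camera is an equidistant fisheye: a pixel r from the principal point sees the ray r / f radians off the axis. A picture is of the moment at which its call begins: read the wrist's pose just before it. camera_info takes no time and is no camera call.
- close_job(): hands the job in, once; it reports no verdict.
The state is a dict: "time": time; "joint_positions": joint angles; "dq": joint speeds; "tau": joint torques, N m; "tool_pos": TCP position; "tcp_rot": TCP orientation; "contact_force": force on the tool from outside, world axes, zero at the start; "moment": the same for the moment, N m; "grip_width": finger opening in mm.
Only numpy, scipy, OpenCV 4.12 (cv2) and the standard library are available. Lean on these libraries where they do the work, as an engineer would, in place of code of your own. Each camera call takes 0.05 s, during which the arm holds its last target. There are 200 camera calls.

## Task

Fold the blue hitch's spring hook fully down to level by its red tab, then slide the wooden sled along the table, without lifting it, so that its upright towing ring presses the brass gate inward, passes into the hook, and the gate snaps shut behind it with the ring caught. The green cup must stay standing in the sled, and the tumbler, the pigment pot and the mug beside the way must be left where they stand.

Things in the scene. Friction and masses are not known exactly. Their poses are not given: they have to be found in the camera images.
- hook_hinge (a point): Hinge point of the spring hook, on the fixed blue hitch (base 80 x 90 mm, cheeks 62 mm high, 52 mm wide over the cheeks and reaching 6 mm from the hinge to the mouth side); 50 mm above the table. Its axes are the hitch's: -x points level from the hinge out towards the mouth of the hook, y is the hinge axis, z up. The hitch is bolted down; its place and its turn vary.
- hook (a joint): Tilt of the spring hook about the hinge, rad: 0 = level and on its stop (as needed), positive = folded up, up to 1.0. It is stiff enough to stay where it is left; 2 to 4 N downward on the tab folds it down.
- hook_tab (a point): Centre of the top of the red thumb tab (28 x 40 mm, flat) on the hook's shank: 41 mm from the hinge along the hook and 10 mm above the hook's mid-plane. Its axes tilt with the hook.
- hook_mouth (a point): Middle of the hook's mouth, on the gate line, 125 mm from the hinge. Axes tilt with the hook: +x inward through the mouth to the hinge, y along the gate, z up when level. The hook is a loop of 10 mm steel bar in its x-y plane, 104 mm wide over all, 65 mm clear depth behind the gate line. The ring's bar slips past the gate's free end when about 45 to 50 mm deep; aim for y = 0 to +8 mm.
- gate (a joint): Swing of the brass gate, rad: 0 = shut, grows inward to 1.5; a spring shuts it (1 to 3 N at its end). The gate is a 7 mm round bar across the mouth from its pivot at y = -24 mm to its free end at y = +25 mm (in the axes of point hook_mouth), meeting the fixed nose, whose end is at y = +22 mm.
- sled_center (a point): Centre of the wooden sled, an open tray 110 mm long (x) and 100 mm wide (y), outer walls flat and 36 mm high, 8 mm thick; this point is 18 mm above its flat underside. +x points forward to the towing ring, z up. With the cup it weighs about 0.8 kg and slides on the table.
- ring_center (a point): Centre of the towing ring fixed upright to the front of the sled, in the sled's x-z plane: 7 mm steel bar, 59 mm clear inside, 73 mm over all; 100 mm ahead of the sled's centre and 50 mm above the table, the height of the level hook. A post 14 mm wide, up to 72 mm high, joins its rear to the tray, 4 to 16 mm ahead of the tray's middle front edge.
- ring_front (a point): Middle of the foremost part of the ring's bar (on its centre line), 133 mm ahead of the sled's centre, 50 mm above the table; the part that presses the gate and goes into the hook. Axes as the sled's.
- cone_cup_mid (a point): Middle of the pale green cup, 68 mm in diameter, 55 mm high, that stands loose in the sled (on a floor 8 mm above the table).
- bisque_tumbler_mid (a point): Bystander: unglazed pale tumbler, 76 mm in diameter, 82 mm high; point 40 mm above its foot.
- pigment_pot_mid (a point): Bystander: white pot with black lid, 64 mm in diameter, 65 mm high; point 40 mm above its foot.
- mug_celadon_mid (a point): Bystander: blue-green beaker with brown spots, 90 mm in diameter, 86 mm high; point 40 mm above its foot.
Things that resemble listed ones, but are neither listed nor needed, are in the scene too. Leave any purple look-alike of the part that bears hook_hinge alone.

How it is judged:
By the outcome, as a careful person would: the job done as asked, in the order asked, and still so for the second after the job is handed in, with the robot touching nothing.
It also fails if it takes over 72 s, if anything falls off the work surface, if the arm or the gripper's body presses on something with over 40 N, if the wrist force passes 120 N, or if a joint passes its speed limit or range.

## Working session

There is one attempt and no reset: what is moved stays moved. The work goes in short steps, Python scripts to look and compute and a tool call to move; the robot and the scene stay as the last step left them, time stands still between calls to the robot, and variables do not carry over. Pictures are saved under pics/ and viewed, about 8 in all and at most 12, crops included, and the job is handed in when it is done.

Besides the shell and the picture viewer there is one more tool, called after "Emit:" by a JSON object that holds its "name" and its "arguments". carry_out: Moves the arm, as the interface text tells. Its arguments: {"type":"object","properties":{"rows":{"type":"array"},"hand":{"type":"number"}},"required":["rows"]}

```bash
mkdir -p pics; ls; python3 - <<'E'
from plant import *
import cv2,numpy as np
np.set_printoptions(precision=4,suppress=True)
print(get_obs())
for n in("scene","side","wrist"):
    im=capture(n); cv2.imwrite(f"pics/{n}0.png",cv2.resize(im[:,:,::-1],None,fx=1.5,fy=1.5,interpolation=cv2.INTER_CUBIC)); print(n,camera_info(n))
E
```

```text
pics
{'time': 0.0, 'joint_positions': array([ 1.102 ,  0.3427,  1.525 , -0.    ,  1.2754, -0.146 ]), 'dq': array([-0.001 , -0.0003,  0.0004, -0.0017, -0.0006, -0.0008]), 'tau': array([  0.0003, -43.1247, -24.4213,   0.0718,   0.0561,  -0.0001]), 'tool_pos': array([166.3345, 497.5338, 226.0429]), 'tcp_rot': array([ 2.998 ,  1.5692, -2.0371]), 'contact_force': array([-0.5079,  0.3685, -0.1293]), 'moment': array([-0.0517,  0.0313, -0.0511]), 'grip_width': 91.59316117166811}
scene {'camera_matrix': array([[403.6441,   0.    , 251.8801],
       [  0.    , 403.6441, 189.4302],
       [  0.    ,   0.    ,   1.    ]]), 'pose': array([[   0.8546,   -0.3915,    0.3411,   78.1303],
       [  -0.5192,   -0.6415,    0.5646, -626.1927],
       [  -0.0022,   -0.6597,   -0.7515,  877.8421],
       [   0.    ,    0.    ,    0.    ,    1.    ]])}
side {'camera_matrix': array([[435.9807,   0.    , 260.3839],
       [  0.    , 435.9807, 187.8964],
       [  0.    ,   0.    ,   1.    ]]), 'pose': array([[    0.9998,    -0.0175,     0.0105,   415.5975],
       [   -0.0189,    -0.5985,     0.8009, -1008.0591],
       [   -0.0077,    -0.801 ,    -0.5987,   786.963 ],
       [    0.    ,     0.    ,     0.    ,     1.    ]])}
wrist {'camera_matrix': array([[297.3186,   0.    , 254.6329],
       [  0.    , 297.3186, 195.8884],
       [  0.    ,   0.    ,   1.    ]]), 'mount': array([[   0.0016,   -0.3107,    0.9505, -157.9868],
       [   0.0001,   -0.9505,   -0.3107,   84.2312],
       [   1.    ,    0.0006,   -0.0015,   -0.4761],
       [   0.    ,    0.    ,    0.    ,    1.    ]])}
```

View pics/scene0.png

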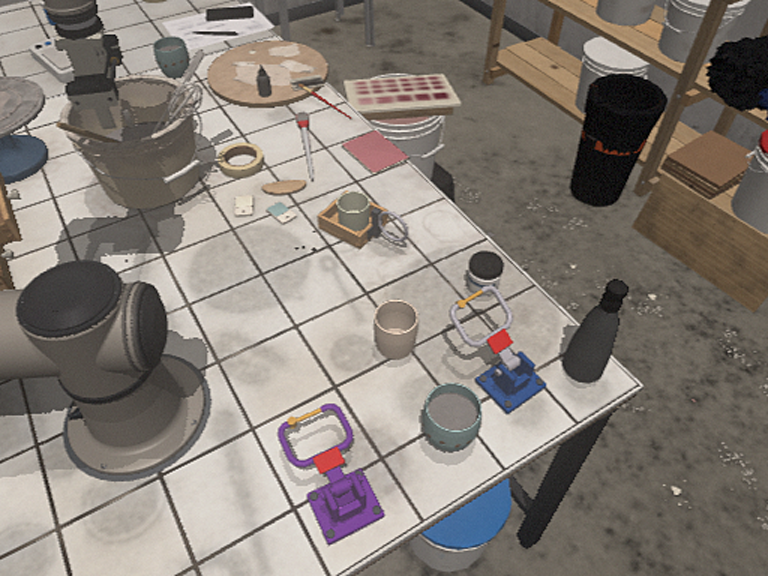

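View pics/side0.png

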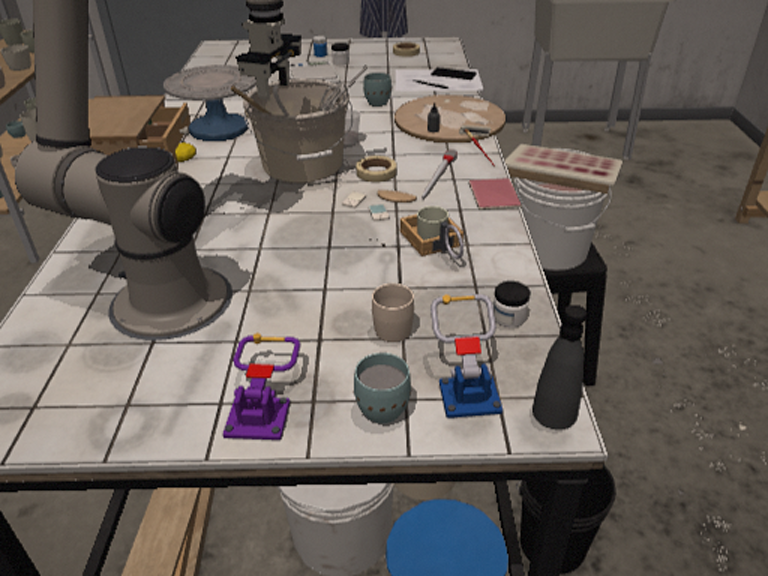

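```bash
cat > h.py <<'E'
from plant import *
import cv2,numpy as np
np.set_printoptions(precision=2,suppress=True)
def cam(n):
    c=camera_info(n); return c["camera_matrix"],c["pose"]
def ray(n,u,v):
    K,T=cam(n); d=T[:3,:3]@np.linalg.solve(K,[u,v,1]); return T[:3,3],d/np.linalg.norm(d)
def plane(n,u,v,z):
    o,d=ray(n,u,v); return o+d*(z-o[2])/d[2]
def proj(n,P):
    K,T=cam(n); q=K@(T[:3,:3].T@(np.asarray(P,float)-T[:3,3])); return q[:2]/q[2]
def tri(a,b):
    A=0;B=0;L=[ray("scene",*a),ray("side",*b)]
    for o,d in L:
        M=np.eye(3)-np.outer(d,d); A=A+M; B=B+M@o
    p=np.linalg.solve(A,B); return p,[np.linalg.norm((np.eye(3)-np.outer(d,d))@(p-o)) for o,d in L]
def crop(im,x,y,w,h,s): return cv2.resize(im[y:y+h,x:x+w,::-1],None,fx=s,fy=s,interpolation=cv2.INTER_CUBIC)
E
python3 - <<'E'
from h import *
a=capture("scene");b=capture("side")
t=np.hstack([crop(a,290,185,90,90,4),crop(b,275,185,90,90,4)])
u=np.hstack([crop(a,205,120,90,60,4),crop(b,255,130,90,60,4)])
cv2.imwrite("pics/c1.png",np.vstack([t,u]))
E
```

```text
(no output)
```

View pics/c1.png

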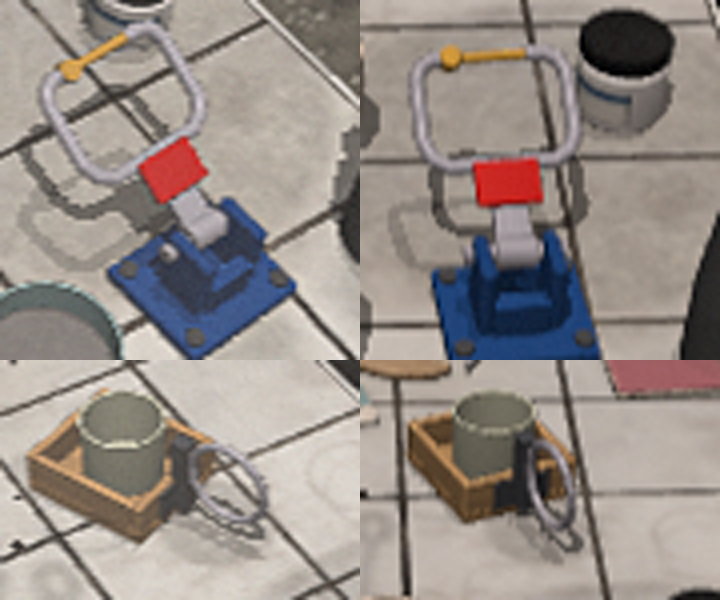

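```bash
python3 - <<'E'
from h import *
from scipy.optimize import least_squares
from scipy.spatial.transform import Rotation as R
A=lambda o,p:np.array(o)+np.array(p)/4
L=[]  # name, local, px
s,d=(290,185),(275,185)
H=[([-41,0,10],(174,169),(149,182)),([-55,-20,10],(138,162),(114,161)),([-55,20,10],(188,137),(181,159)),([-27,20,10],(210,174),(184,205)),([-27,-20,10],(160,202),(116,207)),([-125,-24,0],(71,70),(90,57)),([-125,25,0],(128,38),(166,54))]
def hp(p,l): return np.array([p[0],p[1],50])+R.from_euler("ZY",[p[2],p[3]]).apply(l)
def f(p):
    return np.ravel([np.r_[proj("scene",hp(p,l))-A(s,a),proj("side",hp(p,l))-A(d,b)] for l,a,b in H])
print(tri(A(s,(174,169)),A(d,(149,182))),tri(A(s,(71,70)),A(d,(90,57))))
t0=tri(A(s,(174,169)),A(d,(149,182)))[0]
r=least_squares(f,[t0[0],t0[1]-40,-1.57,.5],loss="soft_l1");print(r.x,"\n",r.fun.reshape(-1,4))
s2,d2=(205,120),(255,130)
S=[([-55,-50,18],(28,102),(48,60)),([55,-50,18],(140,150),(102,132)),([55,50,18],(215,77),(216,98)),([55,-50,-18],(140,181),(104,161)),([-55,-50,-18],(30,127),(52,86)),([100,0,32],(229,123),(190,123))]
def sp(p,l): return np.array([p[0],p[1],18])+R.from_euler("z",p[2]).apply(l)
def g(p): return np.ravel([np.r_[proj("scene",sp(p,l))-A(s2,a),proj("side",sp(p,l))-A(d2,b)] for l,a,b in S])
t0=plane("scene",*A(s2,(120,110)),36)
q=least_squares(g,[t0[0],t0[1],-.8],loss="soft_l1");print(q.x,"\n",q.fun.reshape(-1,4))
print("tab",hp(r.x,[-41,0,10]),"ringfront",sp(q.x,[133,0,32]))
for n,a,b in[("tumbler",(397,318),(393,296)),("mug",(452,407),(382,372)),("pot",(486,262),(512,294))]:
    print(n,*tri(np.array(a)/1.5,np.array(b)/1.5))
for u in [(354,200),(434,214)]: print(u)
print("cup",tri(np.array([354,200])/1.5,np.array([434,214])/1.5))
E
```

```text
(array([ 549.19, -231.93,   75.62]), [np.float64(0.5583814520451105), np.float64(0.5583814520453486)]) (array([ 518.24, -161.3 ,  116.62]), [np.float64(0.26967064477766584), np.float64(0.26967064477756314)])
[ 549.46 -264.92   -1.51    0.52] 
 [[ 0.43 -0.1  -0.56 -0.19]
 [ 0.27  0.42 -0.72 -0.01]
 [ 0.1  -0.85 -1.02 -0.45]
 [ 0.49 -0.13 -0.33 -0.82]
 [ 0.71  0.56  0.05 -0.35]
 [-0.62  0.01  0.17  0.7 ]
 [ 0.28 -0.61  0.64  0.4 ]]
[521.16 203.36  -1.18] 
 [[-0.32 -2.73 -0.4  -0.26]
 [ 0.04 -0.11  0.59 -1.63]
 [ 0.71 -0.02  0.21 -0.22]
 [ 0.33  0.63 -0.15  0.6 ]
 [ 0.06 -0.47 -1.41  2.45]
 [-0.14 -0.03 -0.26  0.45]]
tab [ 547.72 -234.32   79.02] ringfront [572.3   80.59  50.  ]
tumbler [ 430.17 -106.44   80.26] [np.float64(1.8526838906277137), np.float64(1.8526838906277077)]
mug [ 409.86 -290.67   78.22] [np.float64(1.0009267841081255), np.float64(1.0009267841080554)]
pot [651.13 -67.17  53.42] [np.float64(2.3995208616641595), np.float64(2.39952086166428)]
(354, 200)
(434, 214)
cup (array([527.4 , 211.35,  57.4 ]), [np.float64(0.7939598247699253), np.float64(0.7939598247699297)])
```

```bash
python3 - <<'E'
from h import *
from scipy.spatial.transform import Rotation as R
o=get_obs();M=R.from_euler("xyz",o["tcp_rot"]).as_matrix();print(M, np.degrees(np.arctan2(M[1,2],M[0,2])),o["time"])
E
```

```text
[[-0.   -0.95  0.32]
 [-0.    0.32  0.95]
 [-1.    0.   -0.  ]] 71.50166465639762 0.25
```

Emit:
{"name": "carry_out", "arguments": {"rows": [[0,0,40,0],[0,0,80,0],[0,0,110,0],[0,0,110,0]], "hand": 0}}

```text
time: 0.58
tool_pos: [167.3, 499.6, 343.1]
tcp_rot: [-0.143, 1.56, 1.105]
contact_force: [0.3, 0.2, -0.1]
grip_width: 69.3
```

Emit:
{"name": "carry_out", "arguments": {"rows": [[40,-10,0,-5],[80,-25,0,-10],[120,-50,0,-15],[150,-80,0,-18],[180,-110,0,-21],[210,-140,0,-24],[240,-170,0,-27],[260,-200,0,-30],[280,-230,0,-33],[290,-265,0,-36],[300,-300,0,-40],[310,-340,0,-44],[320,-380,0,-48],[330,-420,0,-52],[340,-460,0,-56],[350,-500,0,-60],[360,-540,0,-64],[360,-540,0,-68],[360,-540,0,-68]]}}

```text
time: 2.17
tool_pos: [527.4, -42.6, 341.9]
tcp_rot: [-0.112, 1.561, -0.058]
contact_force: [-0.7, 0.4, -0.1]
grip_width: 0.3
```

```bash
python3 - <<'E'
from h import *
o=get_obs();print(o["joint_positions"],o["time"])
im=capture("wrist");cv2.imwrite("pics/w1.png",crop(im,0,0,512,384,1.5))
print("bottle base", plane("side",556/1.5,415/1.5,0),plane("scene",585/1.5,372/1.5,0), "top",tri(np.array([616,288])/1.5,np.array([573,312])/1.5))
E
```

```text
[-0.23  0.28  1.29  0.    1.56 -0.28] 2.1667
bottle base [ 683.33 -313.25    0.  ] [ 675.2  -321.98    0.  ] top (array([ 677.75, -309.59,  206.39]), [np.float64(0.5824309729448244), np.float64(0.5824309729445784)])
```

View pics/w1.png

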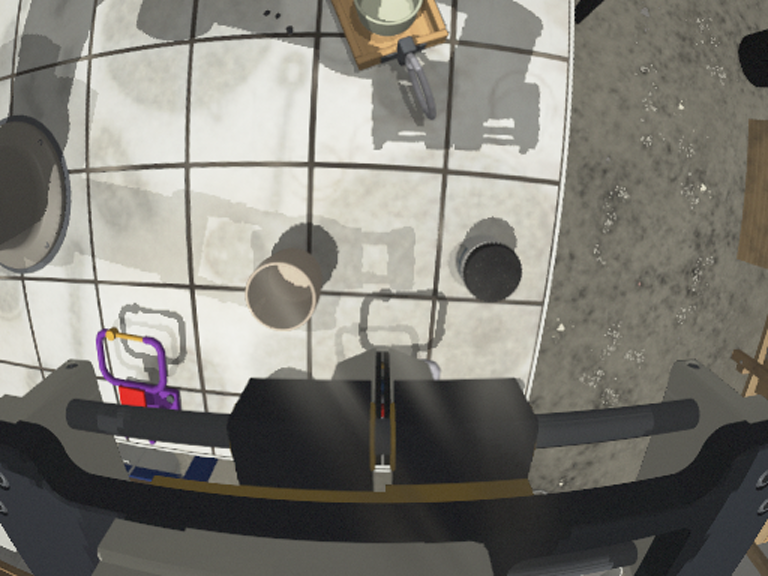

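Emit:
{"name": "carry_out", "arguments": {"rows": [[5,-40,0,0],[10,-80,0,0],[15,-120,0,0],[20,-160,0,0],[21,-180,-30,0],[21,-180,-65,0],[21,-180,-100,0],[21,-180,-135,0],[21,-180,-170,0],[21,-180,-200,0],[21,-180,-225,0],[21,-180,-235,0],[21,-180,-235,0]]}}

```text
time: 3.3
tool_pos: [547.1, -218.9, 104.9]
tcp_rot: [0.398, 1.565, 0.462]
contact_force: [-0.8, -0.5, 0.7]
grip_width: 0.7
```

Emit:
{"name": "carry_out", "arguments": {"rows": [[0,0,-5,0],[0,0,-10,0],[0,0,-15,0],[0,0,-20,0],[0,0,-24,0],[0,0,-28,0],[0,0,-32,0],[0,0,-36,0],[0,0,-39,0],[0,0,-39,0]]}}

```text
time: 4.13
tool_pos: [546.8, -219.0, 65.0]
tcp_rot: [0.518, 1.566, 0.582]
contact_force: [-0.5, 0.6, 0.1]
grip_width: 0.5
```

Emit:
{"name": "carry_out", "arguments": {"rows": [[0,0,-1,0],[0,0,-2,0],[0,0,-3,0],[0,0,-4,0],[0,0,-5,0],[0,0,-5,0]]}}

```text
time: 4.63
tool_pos: [546.8, -219.0, 60.3]
tcp_rot: [0.487, 1.566, 0.551]
contact_force: [-0.2, 2.0, 3.7]
grip_width: 0.5
```

Emit:
{"name": "carry_out", "arguments": {"rows": [[0,0,-1,0],[0,0,-2,0],[0,0,-2.5,0],[0,0,-2.5,0]]}}

```text
time: 4.97
tool_pos: [546.8, -219.1, 60.0]
tcp_rot: [0.289, 1.565, 0.353]
contact_force: [-5.9, 4.7, 18.5]
grip_width: 0.6
```

Emit:
{"name": "carry_out", "arguments": {"rows": [[0,0,20,0],[0,0,60,0],[0,0,100,0],[0,0,140,0],[0,40,150,2],[0,80,150,4],[0,120,150,7],[0,160,150,10],[0,200,150,13],[0,240,150,16],[0,270,150,19],[0,280,150,19],[0,280,150,19]]}}

```text
time: 6.05
tool_pos: [546.6, 63.1, 209.8]
tcp_rot: [0.292, 1.565, 0.691]
contact_force: [0.9, 0.5, 0.3]
grip_width: 0.2
```

```bash
python3 - <<'E'
from h import *
o=get_obs();print(o["tool_pos"],o["tcp_rot"])
w=capture("wrist");a=capture("scene");b=capture("side")
np.save("w2.npy",w);print(o["time"])
t=np.hstack([crop(a,300,185,66,66,4.5),crop(b,280,185,66,66,4.5)])
cv2.imwrite("pics/c2.png",np.vstack([t,crop(w,180,60,198,100,3)]))
E
```

```text
[546.64  63.05 209.84] [0.29 1.57 0.69]
6.05
```

View pics/c2.png

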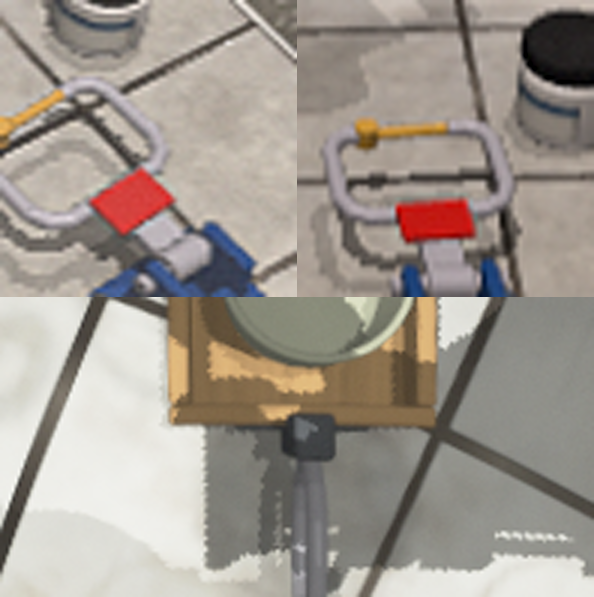

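```bash
cat >> h.py <<'E'
from scipy.spatial.transform import Rotation as R
def wplane(u,v,z,pos,rot):
    c=camera_info("wrist");K=c["camera_matrix"];m=c["mount"]
    d=np.array([u-K[0,2],v-K[1,2]])/K[0,0];th=np.linalg.norm(d)
    d=np.r_[d/th*np.sin(th),np.cos(th)]
    M=R.from_euler("xyz",rot).as_matrix();o=pos+M@m[:3,3];d=M@m[:3,:3]@d
    return o+d*(z-o[2])/d[2]
E
python3 - <<'E'
from h import *
p=np.array([546.64,63.05,209.84]);r=get_obs()["tcp_rot"]
W=lambda x,y,z:wplane(180+x/3,60+(y-297)/3,z,p,r)
a,b=W(171,425,36),W(436,424,36)
print(a,b,np.linalg.norm(a-b),"sled y dir deg",np.degrees(np.arctan2(*(a-b)[[1,0]])),np.degrees(np.arctan2(*(b-a)[[1,0]])))
print("post",W(310,437,72), "mid",(a+b)/2, "ring top",W(310,597,80))
M=R.from_euler("xyz",r).as_matrix();print("jaw",np.degrees(np.arctan2(M[1,2],M[0,2])))
E
```

```text
[497.35 132.54  36.  ] [587.43 172.44  36.  ] 98.51907511039033 sled y dir deg -156.10920410259772 23.890795897402285
post [542.62 147.34  72.  ] mid [542.39 152.49  36.  ] ring top [562.86  98.98  80.  ]
jaw 22.58805288105509
```

Emit:
{"name": "carry_out", "arguments": {"rows": [[-1,40,0,1],[-1.5,78,0,1.3],[-1.5,81.5,-30,1.3],[-1.5,81.5,-65,1.3],[-1.5,81.5,-100,1.3],[-1.5,81.5,-130,1.3],[-1.5,81.5,-146,1.3],[-1.5,81.5,-152,1.3],[-1.5,81.5,-152,1.3],[-1.5,81.5,-152,1.3]], "hand": 60}}

```text
time: 7.03
tool_pos: [546.4, 140.0, 58.6]
tcp_rot: [0.063, 1.565, 0.479]
contact_force: [-0.1, -0.0, -0.1]
grip_width: 58.9
```

```bash
python3 - <<'E'
from h import *
w=capture("wrist");b=capture("side")
cv2.imwrite("pics/c3.png",np.vstack([crop(w,160,130,190,150,3),np.pad(crop(b,250,120,95,40,4)[:,:,:],((0,0),(0,190),(0,0)))]))
o=get_obs();print(o["tool_pos"],o["contact_force"])
E
```

```text
[546.81 140.61  59.48] [-0.27  0.74 -0.46]
```

View pics/c3.png

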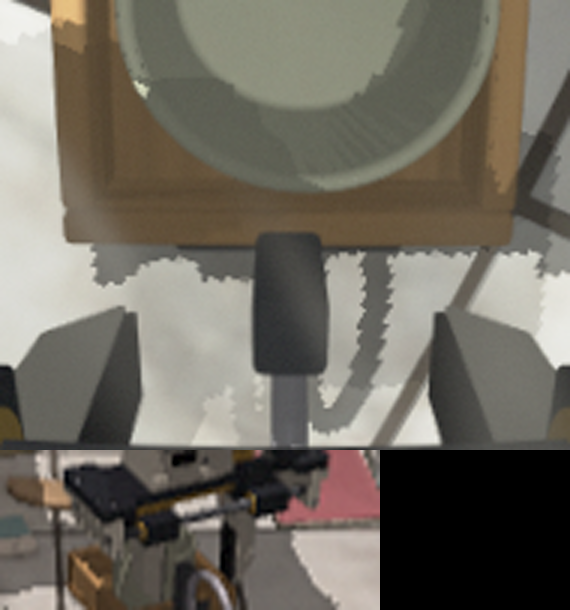

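```bash
python3 - <<'E'
from h import *
o=get_obs();p=o["tool_pos"];r=o["tcp_rot"]
W=lambda x,y,z:wplane(160+x/3,130+y/3,z,p,r)
M=R.from_euler("xyz",r).as_matrix();j=M[:2,2];f=np.array([j[1],-j[0]]);print("jaw",np.degrees(np.arctan2(j[1],j[0])))
for n,q in dict(frontedgeTop=W(290,372,72),fl=W(255,372,72),fr=W(326,372,72),rimL=W(66,243,36),rimR=W(512,245,36),padL=W(135,310,58.5),padR=W(435,312,58.5)).items():
    d=q[:2]-p[:2];print(n,q,"fwd %.1f jaw %.1f"%(d@f,d@j))
E
```

```text
jaw 23.83699462032584
frontedgeTop [546.83 143.    72.  ] fwd -2.2 jaw 1.0
fl [540.87 140.38  72.  ] fwd -2.2 jaw -5.5
fr [552.98 145.66  72.  ] fwd -2.1 jaw 7.7
rimL [496.96 133.87  36.  ] fwd -14.0 jaw -48.3
rimR [588.16 173.36  36.  ] fwd -13.2 jaw 51.1
padL [516.29 136.38  58.5 ] fwd -8.5 jaw -29.6
padR [571.11 159.92  58.5 ] fwd -7.8 jaw 30.0
```

Emit:
{"name": "carry_out", "arguments": {"rows": [[-1,5,-2,0],[-1,5,-2,0],[-1,5,-2,0],[-1,5,-2,0]]}}

```text
time: 7.47
tool_pos: [545.9, 145.8, 58.0]
tcp_rot: [-0.04, 1.562, 0.376]
contact_force: [0.4, 0.3, -0.1]
grip_width: 60.0
```

Emit:
{"name": "carry_out", "arguments": {"rows": [[0,0,0,0],[0,0,0,0],[0,0,0,0],[0,0,0,0],[0,0,0,0],[0,0,0,0],[0,0,0,0],[0,0,0,0]], "hand": 0}}

```text
time: 8.13
tool_pos: [545.8, 145.7, 57.9]
tcp_rot: [-0.048, 1.563, 0.369]
contact_force: [-0.7, -1.4, -0.5]
grip_width: 13.5
```

```bash
python3 - <<'E'
from h import *
from scipy.optimize import least_squares
H=[([-41,0,10],(132,201),(139,220)),([-55,-20,10],(91,201),(99,206)),([-55,20,10],(137,169),(171,200)),([-27,20,10],(175,200),(177,234)),([-27,-20,10],(127,235),(105,240)),([-125,-24,0],(4,128),(71,132)),([-125,25,0],(65,94),(150,129))]
hp=lambda p,l:np.array([p[0],p[1],50])+R.from_euler("ZY",[p[2],p[3]]).apply(l)
f=lambda p:np.ravel([np.r_[proj("scene",hp(p,l))-np.array([300,185])-np.array(a)/4.5,proj("side",hp(p,l))-np.array([280,185])-np.array(b)/4.5] for l,a,b in H])
r=least_squares(f,[549,-265,-1.51,0],loss="soft_l1");print(r.x,"\n",r.fun.reshape(-1,4))
r=least_squares(lambda p:f(np.r_[p,0]),[549,-265,-1.51],loss="soft_l1");print(r.x,"mouth",hp(np.r_[r.x,0],[-125,0,0]))
E
```

```text
[ 549.14 -266.36   -1.5     0.01] 
 [[ 0.78 -0.29 -0.64 -0.3 ]
 [ 0.05 -0.28 -0.8  -0.55]
 [ 1.8  -0.66 -0.74 -0.26]
 [ 1.07 -0.08  0.13  0.02]
 [-0.31 -0.14 -0.26 -0.23]
 [-0.33  0.76 -0.62  0.58]
 [ 0.49 -0.19  0.44  0.09]]
[ 549.2  -266.13   -1.5 ] mouth [ 540.88 -141.41   50.  ]
```

Emit:
{"name": "carry_out", "arguments": {"rows": [[0,-4,0,-0.5],[-0.5,-10,0,-1.5],[-1,-20,0,-3],[-1,-31,0,-4.5],[-2,-43,0,-6],[-2,-55,0,-7.5],[-3,-67,0,-9],[-3,-79,0,-10.5],[-4,-91,0,-12],[-4,-103,0,-13.5],[-5,-115,0,-15],[-5,-127,0,-16.5],[-6,-139,0,-18],[-6,-151,0,-19],[-7,-163,0,-20],[-7,-173,0,-20],[-7,-182,0,-20],[-7,-188,0,-20],[-7,-192,0,-20],[-7,-192,0,-20]]}}

```text
time: 9.8
tool_pos: [538.8, -47.5, 57.9]
tcp_rot: [-0.186, 1.563, -0.118]
contact_force: [0.7, -3.0, -1.6]
grip_width: 13.9
```

```bash
cat > look.py <<'E'
from h import *
import sys
o=get_obs();p=o["tool_pos"];r=o["tcp_rot"]
M=R.from_euler("xyz",r).as_matrix();j=M[:2,2];print(p,"jaw",np.degrees(np.arctan2(j[1],j[0])),o["contact_force"],o["grip_width"],o["time"])
a=capture("scene");b=capture("side");w=capture("wrist")
t=np.hstack([crop(a,290,165,80,85,5),crop(b,275,150,80,85,5)])
cv2.imwrite(sys.argv[1],np.vstack([t[:,:,:],np.pad(crop(w,150,120,200,75,2),((0,0),(0,400),(0,0)))]))
E
python3 look.py pics/c4.png
```

```text
[538.83 -47.54  57.88] jaw 3.86009885040697 [ 0.66 -2.97 -1.63] 13.940354648232088 9.8
```

View pics/c4.png

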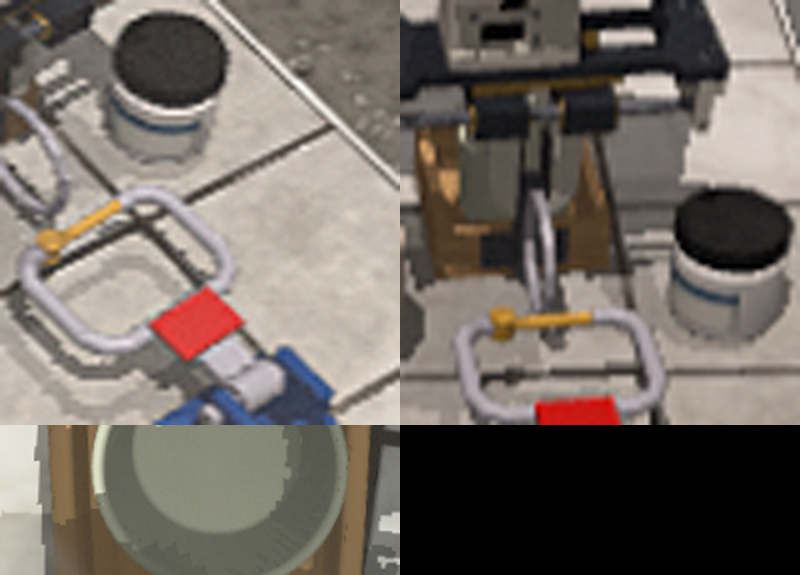

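```bash
python3 - <<'E'
from h import *
s=lambda x,y:np.array([290+x/5,165+y/5]); d=lambda x,y:np.array([275+(x-400)/5,150+y/5])
for n,a,b in[("ringfront",s(62,180),d(551,258)),("pivot",s(50,241),d(503,322)),("gend",s(122,207),d(592,317))]: print(n,*tri(a,b))
rf=np.array([538.8,-47.5])+69.4*np.array([.067,-.998]);P=np.r_[rf,50];print(P,(proj("scene",P)-[290,165])*5,(proj("side",P)-[275,150])*5+[400,0])
E
```

```text
ringfront [ 541.37 -117.44   69.27] [np.float64(4.81452668408933), np.float64(4.81452668408931)]
pivot [ 518.41 -138.72   48.77] [np.float64(0.10239315505352883), np.float64(0.10239315505345857)]
gend [ 563.79 -140.6    51.44] [np.float64(1.1507556448886764), np.float64(1.1507556448886582)]
[ 543.45 -116.76   50.  ] [ 64.3 192.3] [546.91 292.44]
```

Emit:
{"name": "carry_out", "arguments": {"rows": [[0,-4,0,0],[0.5,-9,0,0],[1,-15,0,0],[1.5,-21,0,0],[2,-27,0,0],[2.2,-33,0,0],[2.6,-39,0,0],[3,-45,0,0],[3.4,-51,0,0],[3.8,-57,0,0],[4.2,-62,0,0],[4.4,-66,0,0],[4.4,-66,0,0]]}}

```text
time: 11.03
tool_pos: [543.6, -114.3, 57.9]
tcp_rot: [-0.297, 1.561, -0.23]
contact_force: [1.2, -1.8, -1.2]
grip_width: 13.6
```

Emit:
{"name": "carry_out", "arguments": {"rows": [[0.1,-2,0,0],[0.3,-4,0,0],[0.4,-6,0,0],[0.5,-8,0,0],[0.5,-8,0,0]]}}

```text
time: 11.45
tool_pos: [544.0, -122.6, 57.9]
tcp_rot: [-0.316, 1.562, -0.249]
contact_force: [-0.7, 2.9, 1.2]
grip_width: 13.8
```

```bash
python3 look.py pics/c5.png
```

```text
[ 544.03 -122.56   57.86] jaw 3.865081291319285 [-0.73  2.88  1.16] 13.820387144016976 11.45
```

View pics/c5.png

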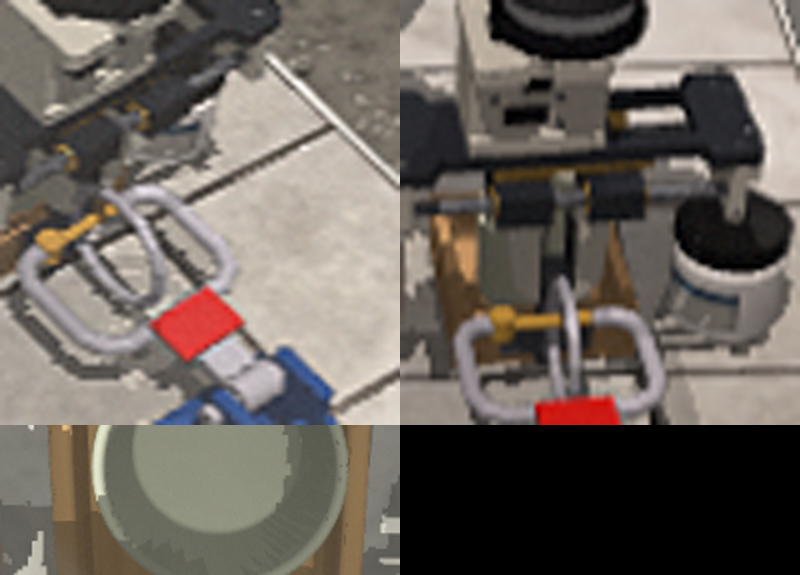

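Emit:
{"name": "carry_out", "arguments": {"rows": [[0,0,0,0],[0,0,0,0],[0,0,0,0],[0,0,0,0],[0,0,0,0],[0,0,0,0]], "hand": 50}}

```text
time: 12.1
tool_pos: [544.1, -122.6, 57.9]
tcp_rot: [-0.363, 1.561, -0.295]
contact_force: [0.1, -0.1, 0.2]
grip_width: 47.5
```

Emit:
{"name": "carry_out", "arguments": {"rows": [[0,0,8,0],[0,0,20,0],[0,0,45,0],[0,0,80,0],[0,0,120,0],[0,0,160,0],[0,0,200,0],[0,40,220,0],[0,80,220,0],[0,120,220,0],[0,160,220,0],[0,180,220,0],[0,180,220,0]]}}

```text
time: 13.18
tool_pos: [543.6, 61.5, 278.8]
tcp_rot: [-0.21, 1.561, -0.137]
contact_force: [0.5, -0.3, 0.3]
grip_width: 50.2
```

```bash
python3 - <<'E'
from h import *
a=capture("scene");b=capture("side")
cv2.imwrite("pics/c6.png",np.hstack([crop(a,220,130,133,160,3),crop(b,225,130,133,160,3)]))
o=get_obs();print(o["tool_pos"],o["contact_force"],o["time"])
E
```

```text
[543.96  57.82 278.39] [-0.1  -0.1  -0.32] 13.2833
```

View pics/c6.png

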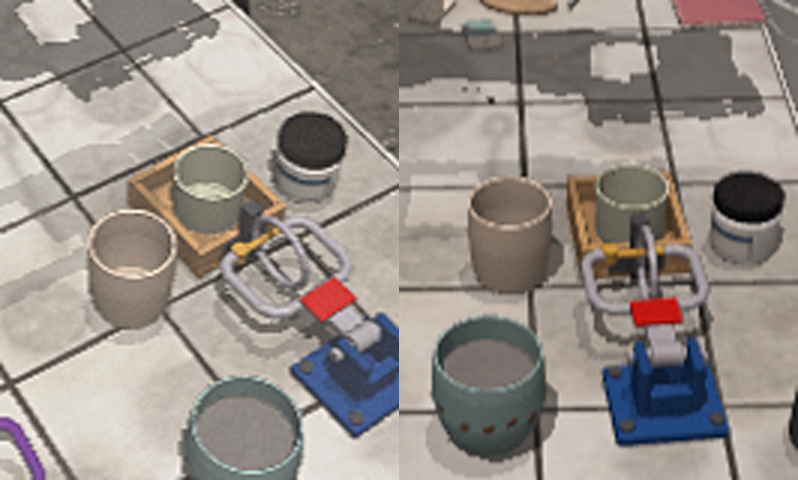

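```bash
python3 - <<'E'
from h import *
a=capture("scene");b=capture("side")
cv2.imwrite("pics/c7.png",np.hstack([crop(a,290,195,50,45,8),crop(b,285,190,50,45,8)]))
E
```

```text
(no output)
```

View pics/c7.png

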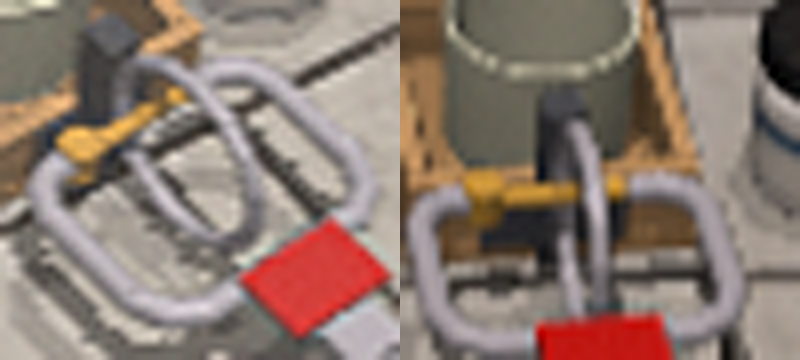

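The gate lies straight across from its pivot (scene 80,140; side 485,190) to the nose (scene 180,97; side 620,187), passing through the ring. The ring is caught, so I'm handing in.

```bash
python3 -c "
from plant import *
print(close_job())"
```

```text
the job is handed in; nothing more can be done
None
```

The job is done and handed in at about 13.4 s of the 72 s allowed; no verdict was reported.

- **Hook:** I pressed the blue hitch's red tab down to its stop. The fingertips stopped at z = 60.0 mm with about 18 N of force. A fit to the pictures after that gave a tilt of about 0.01 rad, so the hook is level.
- **Sled:** I held it by its ring post and slid it at constant height, turning it about 20° to line up with the hook. I then pushed the ring about 52 mm past the gate line (estimated from the tool position), released it and moved the arm clear.
- **Last checks:** The final enlarged views show the gate lying straight across from pivot to nose, through the ring, so the ring is caught. The cup is standing in the sled, and the tumbler, pot and mug look untouched. I judged all of this by eye and did not re-measure the bystanders' positions or pull on the sled to test the catch.
- **Disagreements:** One direct reading of the ring's front point did not fit (about 19 mm too high, 5 mm ray gap). I went by the tool position instead, and the final pictures bear that out. The first rough measurements of the post differed by 4 to 6 mm, which I corrected before gripping.

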